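Pulse-spin tubes in a bench microcentrifuge

ROBOT

A 6-joint arm with a two-finger parallel gripper is mounted at the origin on a cart in front of the work surface, level with it; the furniture and walls round the work are solid. World frame = base frame: x ahead of the robot, y to its left, z up, the work surface at z = 0. Lengths are in mm, angles in rad, forces in N, time in s.
With the tool pointing down it reaches from about 275 to 1000 mm from the base axis. Payload 8.4 kg.
Tool frame: the origin (TCP) lies at the very end of the fingers, on their centre line; the grasp point (between the pads) lies 19 mm behind it; y points along the fingers, x is the direction in which the jaws open and shut, and the axes are right-handed (so a half turn about y gives the same grasp; the last joint's range is limited). The gripper opens to 85 mm and grips with 20 to 120 N. Pads are 22 mm wide; open, the fingers measure 114 mm over their backs; the gripper's body (76 mm by 85 mm) begins 54 mm behind the grasp point. The pads swing forward as they close: fully open they stand 13 mm farther back than shut.
Start: joints at [-1.18, 0.353, 1.633, -0, 1.155, -0.002], TCP at [239.234, -577.404, 231.281] pointing down, gripper open.
Joint ranges: [-2.63, 2.63], [-0.92, 2.1], [0.06, 2.66], [-1.3, 4.44], [0, 2.69], [-3.02, 3.02]. Speed limits (rad/s): [2.22, 2.22, 2.79, 3.14, 3.14, 3.14].

INTERFACE

Orientations are given as [roll, pitch, yaw] about the fixed x, y, z axes, in that order (R = Rz(yaw) Ry(pitch) Rx(roll)).
In Python, from rig import r gives the robot as it stands.
- The arm moves only by the tool servo_tool, never from a script. Its argument "motion" is a list of rows, each a list of 7 numbers: the opening, from -1 (shut) to 1 (fully open), then the shift along the tool's x, y, z in m, then the turn, a rotation vector about the tool's x, y, z in units of 10 degrees (1.0 is 10 degrees). A call has 1 to 12 rows; each row is the pose to reach, as a shift and turn from the pose commanded when the call began, along the tool's axes at that moment; what a row does not reach only later rows make up. A row lasts 1/8 s, in which the tool goes at most 62.5 mm and 10.7 degrees, less where a joint would pass 70% of its speed; a pose out of reach is approached as far as the arm can. A call with a gripper value outside its range is refused whole. The fingers move at their own pace and stop on an object; "grip_force" is the grip in N (left out, the last holds). Time passes only in rows, so rows that repeat a pose let the fingers close. It gives the time, the measured TCP pose, the force and the opening at its end, in the units of the state.
- r.sense(): the state, without advancing time (a new reading comes with each control period).
- r.grab_frame(name): name is "scene" or "top" or "wrist"; returns the picture (480x640x3 uint8, red, green, blue); there is no depth.
- r.calibration(name): a dict with "fx", "fy", "cx", "cy" (pixels), "R" (3x3) and "t" (3): a world point X has camera coordinates R X + t; the wrist camera has in their place "mount" (4x4, takes a point from camera to tool coordinates, whose origin is the TCP and whose axes are the tool frame's). Camera axes: x right, y down, z forward; pixel columns grow to the right and rows downward; lengths in mm; the calibration is good to about 2 mm. A picture is of the moment at which its call begins: read the wrist's pose just before it. calibration takes no time and is no camera call.
- r.sign_off(): hands the job in, once; it reports no verdict.
The state is a dict: "clock": time; "qpos": joint angles; "qvel": joint speeds; "joint_efforts": joint torques, N m; "eef_pos": TCP position; "tcp_rot": TCP orientation; "contact_force": force on the tool from outside, world axes, zero at the start; "wrist_torque": the same for the moment, N m; "opening": opening from 0.0 (shut) to 1.0 (fully open).
Only numpy, scipy, OpenCV 4.12 (cv2) and the standard library are available. Lean on these libraries where they do the work, as an engineer would, in place of code of your own. Each camera call takes 0.05 s, during which the arm holds its last target. There are 200 camera calls.

TASK

Give the tubes in the small white microcentrifuge a pulse spin, pressing with the closed fingers: push its open lid down until the catch snaps and holds it shut, then switch the power on by pressing the raised end of the black rocker, then press the long bar-shaped pulse key fully down and keep it down, because the rotor only spins while it is held. The program finishes while still holding the pulse key down. Leave the round start key alone, and pick up or shift none of the things standing around the machine.

Things in the scene. Friction and masses are not known exactly. Their poses are not given: they have to be found in the camera images.
- microfuge: White bench microcentrifuge, 240 deep (x) x 190 wide (y) x 115 mm tall, fixed. Origin: centre of its underside; x to its back (hinge), front faces the robot, y left, z up. Front deck rises 8 deg towards the back, 48 to 59 mm high; on it, 96 mm before the origin, a row: pulse key (left), start key (middle), rocker (right). Behind it the 96 mm high housing; a 34 mm tab under the lid's lip releases the lid if pushed in.
- lid (a joint): Lid angle in rad: 0 = shut, grows as it opens, stop at 1.15. Grey frame 146 x 165 x 12 mm with a clear window (5 mm higher), a lip mid-front, hinged at the back. Starts at 0.55 to 0.95 and stays there by friction, but a spring lifts it from shut unless the catch has snapped. The catch takes it in the last 0.07 rad, with 5 to 10 N down at the front edge; pressed hard it goes to -0.015, on the catch it rests near 0.
- lid_front (a point): Point to push: on the lid's upper face at the middle of its front edge, 143 mm from the hinge axis; moves with the lid. Its axes are those of the lid (z out of the upper face).
- lid_hinge (a point): Middle of the lid's hinge axis, 112 mm behind the machine's origin, 100 mm above the worktop; the axis runs along the machine's y. With the lid shut, lid_front lies 143 mm in front of it and 9 mm above it; it turns about this axis.
- power_rocker (a joint): Power rocker angle in rad: 0 = off (right end, away from the keys, raised), 0.36 = on (right end down). Over-centre: snaps to the nearer end from either side of 0.18; about 5 N on the raised end throws it. Black, 37 mm long across the machine (y) x 20 mm, shallow V-shaped top 10 mm above the deck at the pivot in its middle, 14 mm at the raised end.
- rocker_end (a point): On the top face of the rocker's right end, 13 mm to the right of the pivot; the place to press. It goes down about 5 mm from off to on. A fingertip must stay on this half of the rocker, right of the pivot.
- pulse_key (a joint): Travel of the pulse key in m: 0 = up, 0.004 = fully down, square to the deck; springs back when let go; 2 N moves it, 4 N holds it fully down.
- pulse_top (a point): Centre of the top of the pulse key: grey bar-shaped key, 36 mm (across the machine) x 18 mm, top 6 mm above the deck; the left one of the row. Its z axis is the deck's normal.
- start_key (a joint): Travel of the round start key in m: 0 = up, 0.004 = down; springs back. Not to be pressed.
- start_top (a point): Centre of the top of the round start key, 20 mm across, top 6 mm above the deck; in the middle of the row.
- vial: Loose bystander: glass vial with a white cap, 31 mm across x 63 mm tall, standing before the machine's right front; origin under its centre.
- jar: Loose bystander: open sample jar, 42 mm across x 60 mm tall, standing before the machine's left front; origin under its centre.
- cap: Loose bystander: ribbed orange jar cap, 46 mm across x 11 mm, lying left of the machine; origin under its centre.
- tube_a: Loose bystander: clear microtube, 14 x 42 mm, lying before the machine; origin under its centre.
- notebook: Loose bystander: navy notebook, 150 x 106 x 11 mm, lying at the front right of the worktop. Beyond it, right of the microcentrifuge, stands a fixed domed machine 420 mm tall (left side at about y = -0.39 m): keep the arm clear of it. The notebook's origin is under its centre.
- marker: Loose bystander: pen marker, 131 mm long, 12 mm thick, lying on the notebook; origin under its centre.
- bottle: Loose bystander: reagent bottle with an orange cap, 36 mm across x 67 mm tall, standing left of the machine; origin under its centre.

How it is judged:
By the outcome, as a careful person would: the job done as asked, in the order asked, and still so for the second after the job is handed in, while the arm keeps its last pose, push and grip.
It also fails if it takes over 58 s, if anything falls off the work surface, if the arm or the gripper's body presses on something with over 40 N, if the wrist force passes 120 N, or if a joint passes its speed limit or range.

## Working session

There is one attempt and no reset: what is moved stays moved. The work goes in short steps, Python scripts to look and compute and a tool call to move; the robot and the scene stay as the last step left them, time stands still between calls to the robot, and variables do not carry over. Pictures are saved under pics/ and viewed, on a budget of 10 in all, crops included, one or two more only if the job needs it, and the job is handed in when it is done.

Besides the shell and the picture viewer there is one more tool, called after ">>>" as name(argument=value, ...), one argument or row to a line, values as JSON. servo_tool: Moves the arm, as the interface text tells. Its arguments: {"type":"object","properties":{"motion":{"type":"array","items":{"type":"array","items":{"type":"number"}}},"grip_force":{"type":"number"}},"required":["motion"]}

```bash
mkdir -p pics; ls; python3 - <<'E'
from rig import r
import cv2
s=r.sense(); print(s)
for n in("scene","top"):
    cv2.imwrite(f"pics/{n}0.png",r.grab_frame(n)[:,:,::-1]); print(n,r.calibration(n))
print(r.calibration("wrist"))
E
```

```text
pics
{'clock': 0.0, 'qpos': array([-1.18041015e+00,  3.53665729e-01,  1.63412487e+00, -2.88021974e-06,
        1.15520394e+00, -2.40609429e-03]), 'qvel': array([-0.00039991,  0.0022214 ,  0.00024566,  0.0010572 ,  0.0005522 ,
       -0.00100797]), 'joint_efforts': array([-1.77830152e-03, -6.05261636e+01, -3.42063153e+01,  9.09610947e-06,
        9.50924645e-03, -4.13106000e-05]), 'eef_pos': array([ 239.04655201, -576.96668602,  230.55466866]), 'tcp_rot': array([-1.57079559e+00,  1.40188866e-03, -1.17800289e+00]), 'contact_force': array([ 0.22284013,  0.29125586, -0.02189382]), 'wrist_torque': array([-0.07233112, -0.00090104, -0.00202053]), 'opening': 1.0042658674872171}
scene {'fx': 614.0423250457746, 'fy': 614.0423250457746, 'cx': 318.78189887661546, 'cy': 241.3633958331673, 'R': array([[ 0.58800061, -0.80863648,  0.01903483],
       [-0.37713708, -0.29490198, -0.87795242],
       [ 0.71555776,  0.50905782, -0.47836935]]), 't': array([-425.82653925,  224.3662981 ,  871.22865366])}
top {'fx': 498.22542087125294, 'fy': 498.22542087125294, 'cx': 321.1773796919993, 'cy': 232.52186383991602, 'R': array([[ 0.02914099, -0.9994997 ,  0.01229435],
       [-0.97952468, -0.03100545, -0.19892228],
       [ 0.19920395, -0.00624582, -0.97993815]]), 't': array([-148.76969649,  529.026505  ,  871.50030253])}
{'fx': 402.0580634291778, 'fy': 402.0580634291778, 'cx': 312.2090583195413, 'cy': 241.777641593849, 'mount': array([[ 9.99998809e-01, -1.53465907e-03,  1.65261605e-04,
        -1.58712973e-01],
       [-6.50294077e-04, -3.21779098e-01,  9.46814549e-01,
        -1.43210273e+02],
       [-1.39985980e-03, -9.46813528e-01, -3.21779713e-01,
         8.19558630e+01],
       [ 0.00000000e+00,  0.00000000e+00,  0.00000000e+00,
         1.00000000e+00]])}
```

View pics/top0.png

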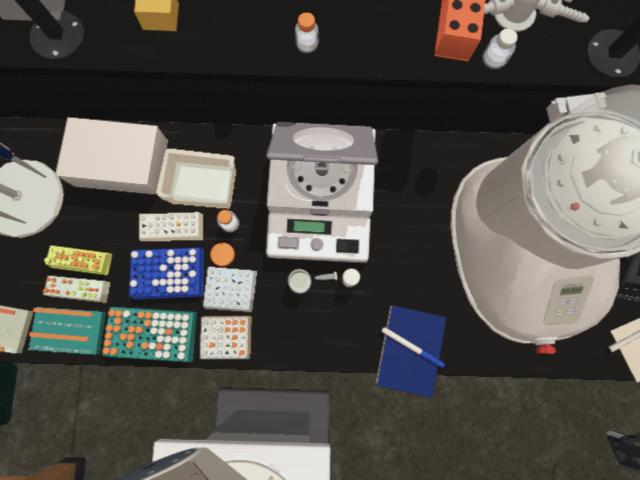

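View pics/scene0.png

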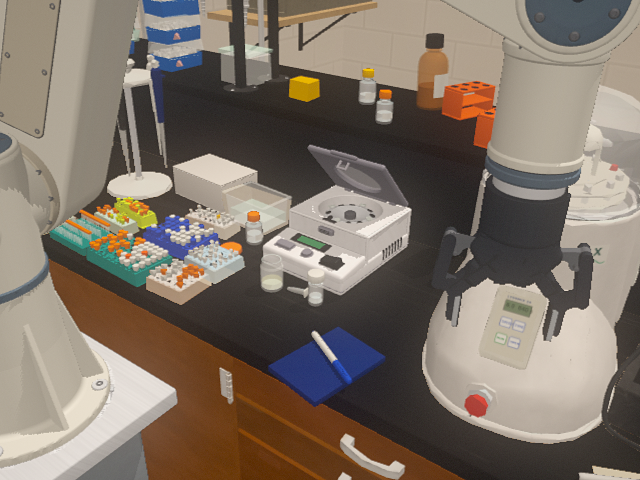

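Top view: machine centred near (320,195), pulse key (289,243), start (317,244), rocker (348,246). The lid is open, with its lip edge near row 125–160. Vial (351,278), jar (299,281) and tube (327,276) stand in front. I'll measure the keys with masks next.

```bash
cat > h.py <<'E'
import numpy as np, cv2
from rig import r
from scipy.spatial.transform import Rotation as Ro
def cam(n,s=None):
    c=r.calibration(n)
    if n!="wrist": R=np.array(c["R"]); return c,R,np.array(c["t"])
    M=np.array(c["mount"]); T=np.eye(4); T[:3,:3]=Ro.from_euler("xyz",s["tcp_rot"]).as_matrix(); T[:3,3]=s["eef_pos"]
    W=np.linalg.inv(T@M); return c,W[:3,:3],W[:3,3]
def ray(n,u,v,s=None):
    c,R,t=cam(n,s); d=R.T@[(u-c["cx"])/c["fx"],(v-c["cy"])/c["fy"],1]; return -R.T@t,d/np.linalg.norm(d)
def onz(n,u,v,z,s=None):
    o,d=ray(n,u,v,s); return o+d*(z-o[2])/d[2]
def proj(n,X,s=None):
    c,R,t=cam(n,s); p=R@np.asarray(X,float)+t; return np.array([c["fx"]*p[0]/p[2]+c["cx"],c["fy"]*p[1]/p[2]+c["cy"]])
E
python3 - <<'E'
from h import *
t=cv2.imread("pics/top0.png"); s=cv2.imread("pics/scene0.png")
a=cv2.resize(t[110:300,250:400],None,fx=3,fy=3,interpolation=cv2.INTER_CUBIC)[:570,:400*1]
a=cv2.resize(t[115:295,255:388],None,fx=3,fy=3,interpolation=cv2.INTER_CUBIC)
b=cv2.resize(s[140:320,255:415],None,fx=2.5,fy=3,interpolation=cv2.INTER_CUBIC)
cv2.imwrite("pics/c1.png",np.hstack([a,b]))
P,S,K=[onz("top",*p,z) for p,z in(((289,243),57.4),((317,244),57.4),((348,246),61.4))]
print(P,S,K, ray("top",320,240)[0])
E
```

```text
[511.06925264 -73.95079386  57.4       ] [ 510.81595606 -125.54588069   57.4       ] [ 508.15785536 -182.48808193   61.4       ] [ 348.92350915 -126.84932577  961.08057738]
```

View pics/c1.png

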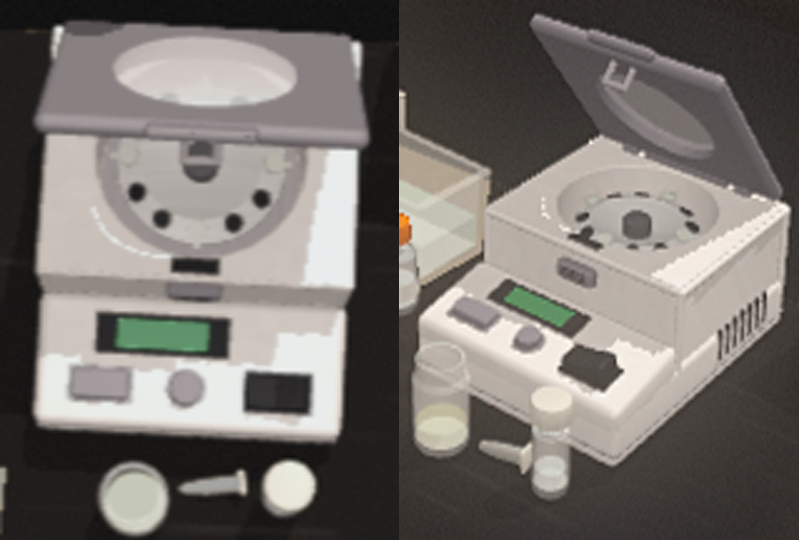

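The crop shows pulse key (288.3,242.7), start key (317,244), rocker (347.7,246) and the lid's front edge middle at about (322,160). Next I'll estimate yaw and lid angle and plan the approach.

```bash
cat >> h.py <<'E'
def mv(pos,yaw,s=None):
    "tool shift (m) and turn (10deg) from measured pose to world pos, tool down with yaw"
    s=s or r.sense(); R=Ro.from_euler("xyz",s["tcp_rot"]); G=Ro.from_euler("xyz",[-np.pi/2,0,yaw])
    return np.round(np.r_[R.inv().apply(np.array(pos)-s["eef_pos"])/1000,(R.inv()*G).as_rotvec(degrees=True)/10],4)
E
python3 - <<'E'
from h import *
f=lambda a,b,z:(lambda A,B:np.arctan2(-(A-B)[0],(A-B)[1]))(onz("top",255+a[0]/3,115+a[1]/3,z),onz("top",255+b[0]/3,115+b[1]/3,z))
print("yaws",f((37,288),(350,303),96),f((37,427),(335,440),10),f((100,383),(186,387),57.4))
y=-.03; X=np.array([np.cos(y),np.sin(y),0]);Y=np.array([-np.sin(y),np.cos(y),0])
S=onz("top",317,244,57.4); 
print("start",S)
O=S+96*X; O[2]=0; H=O+112*X; H[2]=100
n=Y; o,d=ray("top",322.3,160.3); p=o+d*((H-o)@n)/(d@n); q=p-H; print("hinge",H,"front rel",q@X,q[2],np.linalg.norm(q),np.arctan2(q[2],-q@X))
for a in np.arange(.5,1,.1):
    F=H+(-143*np.cos(a)+9*np.sin(a))*X+[0,0,143*np.sin(a)+9*np.cos(a)]; print(a,F,proj("top",F),proj("scene",F))
for nm,u,v,z in(("vial",351,278,63),("jar",299,281,60)):print(nm,onz("top",u,v,z))
print(mv([250,-300,330],-1.178),mv([440,-110,330],-.03))
E
```

```text
yaws -0.017110857225514607 -0.013045496662118648 -0.01585710651935859
start [ 510.81595606 -125.54588069   57.4       ]
hinge [ 718.72236308 -131.78494473  100.        ] front rel -32.69828066277963 -78.4440188985908 84.98612627520082 -1.1758610446862139
0.5 [ 597.59741326 -128.15010572  176.45609508] [320.50792106 179.27824235] [336.17238038 178.23946328]
0.6 [ 605.83197215 -128.39721663  188.17189423] [320.88856886 172.22913654] [338.98261223 171.13293351]
0.7 [ 615.19449451 -128.67817659  199.00670896] [321.31325888 164.51981585] [342.12740065 164.30087225]
0.7999999999999999 [ 625.59143311 -128.99017835  208.85228138] [321.77731793 156.23971123] [345.56436862 157.83177857]
0.8999999999999999 [ 636.91890517 -129.3301045   217.61023779] [322.27503466 147.49452371] [349.24682525 151.80746928]
vial [ 449.35789119 -188.89424528   63.        ]
jar [441.38681601 -95.1012141   60.        ]
[-2.519e-01 -9.910e-02  1.161e-01 -2.000e-04  0.000e+00 -7.300e-03] [-3.5470e-01 -9.8900e-02  3.6440e-01 -4.4000e-03 -6.5775e+00 -6.4000e-03]
```

>>> servo_tool(
  motion=[
    [-1,-0.06,-0.03,0.03,0,0,0],
    [-1,-0.12,-0.06,0.06,0,0,0],
    [-1,-0.18,-0.09,0.09,0,0,0],
    [-1,-0.252,-0.1,0.116,0,-1,0],
    [-1,-0.27,-0.1,0.17,0,-2,0],
    [-1,-0.29,-0.1,0.22,0,-3,0],
    [-1,-0.31,-0.1,0.27,0,-4,0],
    [-1,-0.33,-0.1,0.32,0,-5,0],
    [-1,-0.355,-0.1,0.364,0,-6,0],
    [-1,-0.355,-0.1,0.364,0,-6.65,0],
    [-1,-0.355,-0.1,0.364,0,-6.65,0],
  ],
  grip_force=40,
)

```text
clock: 1.48
eef_pos: [439.6, -109.5, 330.9]
tcp_rot: [-1.571, 0.001, -0.017]
contact_force: [-0.9, 0.0, 0.0]
opening: 0.002
```

```bash
python3 - <<'E'
from h import *
s=r.sense(); print({k:s[k] for k in("clock","qpos","eef_pos","tcp_rot","contact_force","opening")})
im=r.grab_frame("wrist"); cv2.imwrite("pics/w1.png",im[:,:,::-1])
np.save("w1.npy",dict(eef_pos=s["eef_pos"],tcp_rot=s["tcp_rot"]),allow_pickle=True)
cv2.imwrite("pics/scene1.png",r.grab_frame("scene")[:,:,::-1])
E
```

```text
{'clock': 1.475, 'qpos': array([-2.47349065e-01, -1.29183636e-02,  1.85425414e+00, -1.14187505e-04,
        1.30121772e+00, -2.30673434e-01]), 'eef_pos': array([ 439.58889888, -109.49682788,  330.878266  ]), 'tcp_rot': array([-1.57068377e+00,  9.60550231e-04, -1.66451129e-02]), 'contact_force': array([-0.86674949,  0.0040374 ,  0.02373119]), 'opening': 0.002211396083629674}
```

View pics/w1.png

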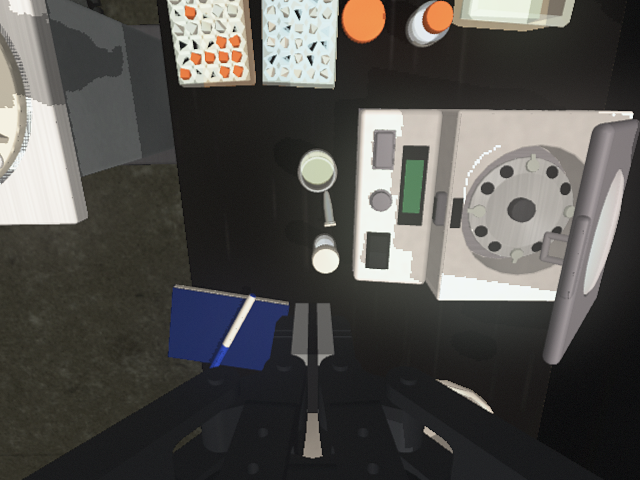

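The wrist view shows pulse (384,149), start (381,200), rocker (377,250), vial (325,254), jar (318,170). Closed fingertips are about 15 mm thick along x. Next, refine by contour.

```bash
python3 - <<'E'
from h import *
s=np.load("w1.npy",allow_pickle=True).item()
im=cv2.imread("pics/w1.png"); g=cv2.cvtColor(im,cv2.COLOR_BGR2GRAY)
pts={}
for nm,(x0,y0,x1,y1),lo,hi,z in(("pulse",(364,122,400,178),80,172,57.4),("start",(364,184,398,216),80,172,57.4),("rocker",(360,226,400,275),0,75,62)):
    m=cv2.inRange(g[y0:y1,x0:x1],lo,hi); c=max(cv2.findContours(m,0,2)[0],key=cv2.contourArea); rc=cv2.minAreaRect(c)
    u=np.array(rc[0])+[x0,y0]; pts[nm]=onz("wrist",*u,z,s); print(nm,u,rc[1:],pts[nm],proj("top",pts[nm]))
d=pts["pulse"]-pts["rocker"]; print("yaw",np.arctan2(-d[0],d[1]),np.linalg.norm(d[:2]))
# housing front-top edge and deck front edge yaws
for a,b,z in(((443,110),(437,298),96),((359,109),(354,279),48)):
    A=onz("wrist",*a,z,s);B=onz("wrist",*b,z,s); e=A-B; print(A,B,np.arctan2(-e[0],e[1]),np.hypot(*e[:2]))
# lid front edge corners: triangulate w1 with top
y=-.016;X=np.array([np.cos(y),np.sin(y),0]);Y=np.array([-np.sin(y),np.cos(y),0])
O=pts["start"]+96*X;O[2]=0;H=O+112*X+[0,0,100];print("O",O,"H",H)
for a in(.7,.75,.8,.85):
    F=H+(-143*np.cos(a)+9*np.sin(a))*X+[0,0,143*np.sin(a)+9*np.cos(a)]
    print(a,F,*[np.round(np.r_[proj("wrist",F+k*Y,s),proj("top",F+k*Y),proj("scene",F+k*Y)]) for k in(-82.5,0,82.5)])
E
```

```text
pulse [383.81846237 149.26769257] ((22.409887313842773, 39.605594635009766), 3.1798300743103027) [511.76228809 -70.74192543  57.4       ] [287.27374273 242.57605954]
start [380.00000191 199.99999905] ((22.360679626464844, 21.466251373291016), 26.56505012512207) [ 509.7916064  -123.25493257   57.4       ] [315.73947844 244.50897665]
rocker [377.05058289 250.19066238] ((22.2066707611084, 35.55562210083008), 3.5763344764709473) [ 507.83274316 -178.00532983   62.        ] [345.57388207 246.04285169]
yaw -0.03661815905230686 107.33535879223788
[556.64428301 -33.23262117  96.        ] [ 566.53738636 -219.71351151   96.        ] 0.05300187973056472 186.7431282694448
[486.84957026 -31.55474649  48.        ] [ 484.6972286  -218.11597599   48.        ] -0.011536406461165306 186.57364477575035
O [ 605.77931866 -124.79086703    0.        ] H [ 717.76498297 -126.58279057  100.        ]
0.7 [ 614.20376662 -124.9256697   199.00670896] [535. 342. 370. 167. 378. 175.] [555. 244. 319. 165. 340. 164.] [580. 125. 268. 163. 306. 154.]
0.75 [ 619.28083088 -125.00690966  204.0595425 ] [545. 346. 371. 163. 379. 171.] [567. 246. 319. 161. 342. 161.] [592. 125. 268. 159. 307. 151.]
0.8 [ 624.60405422 -125.0920885   208.85228138] [556. 349. 371. 159. 381. 168.] [578. 248. 319. 157. 344. 158.] [606. 126. 267. 154. 309. 148.]
0.85 [ 630.16013137 -125.18099333  213.37294625] [566. 353. 372. 155. 383. 165.] [591. 250. 319. 152. 345. 154.] [620. 126. 267. 150. 311. 145.]
```

>>> servo_tool(
  motion=[
    [-1,0.05,0.01,-0.003,0,0,0],
    [-1,0.1,0.04,-0.006,0,0,0],
    [-1,0.15,0.08,-0.009,0,0,0],
    [-1,0.184,0.109,-0.0125,0,0,0],
    [-1,0.184,0.109,-0.0125,0,0,0],
    [-1,0.184,0.109,-0.0125,0,0,0],
  ],
)

```text
clock: 2.33
eef_pos: [623.0, -126.6, 222.4]
tcp_rot: [-1.571, -0.0, -0.02]
contact_force: [0.3, 0.1, 0.3]
opening: 0.001
```

```bash
python3 - <<'E'
from h import *
s=r.sense(); print(s["eef_pos"],s["contact_force"])
a=r.grab_frame("wrist"); cv2.imwrite("pics/w2.png",a[:,:,::-1])
b=r.grab_frame("scene"); im=np.hstack([cv2.resize(a,(480,360)),cv2.resize(b[100:280,250:410],(320,360))]); cv2.imwrite("pics/c2.png",im[:,:,::-1])
y=-.02;X=np.array([np.cos(y),np.sin(y),0])
H=np.array([718,-127,100.])
for a in(0.77,.65,.5,.35,.2,.1,.05,0,-.015):
    F=H+(-143*np.cos(a)+9*np.sin(a))*X+[0,0,143*np.sin(a)+9*np.cos(a)]; print(a,np.round(F,1),np.round(F-s["eef_pos"],1))
E
```

```text
[ 623.03381182 -126.63673093  222.44658488] [0.27266748 0.09641609 0.34760712]
0.77 [ 621.6 -125.1  206. ] [ -1.4   1.6 -16.4]
0.65 [ 609.6 -124.8  193.7] [-13.4   1.8 -28.7]
0.5 [ 596.8 -124.6  176.5] [-26.2   2.1 -46. ]
0.35 [ 586.8 -124.4  157.5] [-36.3   2.3 -65. ]
0.2 [ 579.7 -124.2  137.2] [-43.4   2.4 -85.2]
0.1 [ 576.6 -124.2  123.2] [-46.4   2.5 -99.2]
0.05 [ 575.7 -124.2  116.1] [ -47.4    2.5 -106.3]
0 [ 575.  -124.1  109. ] [ -48.     2.5 -113.4]
-0.015 [ 574.9 -124.1  106.9] [ -48.1    2.5 -115.6]
```

View pics/c2.png

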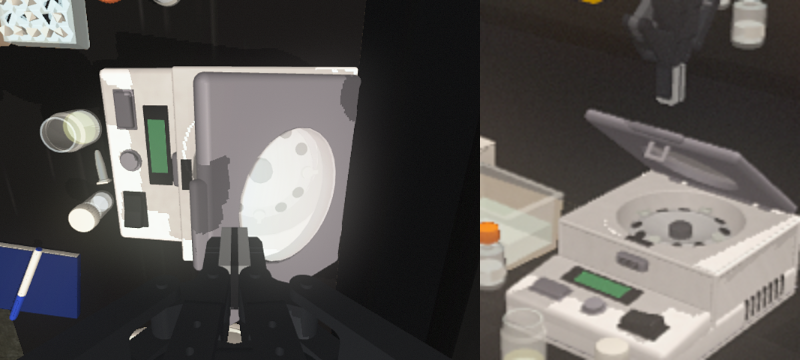

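The lid's front-left corner is now at scene (305,156), so the angle is about 0.66. I follow the lid's arc down, starting gently.

>>> servo_tool(
  motion=[
    [-1,-0.008,0.01,0,0,0,0],
    [-1,-0.01,0.02,0,0,0,0],
    [-1,-0.011,0.029,0.0005,0,0,0],
    [-1,-0.017,0.038,0.0005,0,0,0],
    [-1,-0.023,0.046,0.001,0,0,0],
    [-1,-0.023,0.046,0.001,0,0,0],
  ],
)

```text
clock: 3.18
eef_pos: [599.4, -124.2, 175.4]
tcp_rot: [-1.57, 0.002, -0.017]
contact_force: [-1.0, 0.1, -0.6]
opening: -0.002
```

```bash
python3 - <<'E'
from h import *
s=r.sense(); print(s["eef_pos"],s["contact_force"],s["wrist_torque"])
a=r.grab_frame("wrist"); 
b=r.grab_frame("scene"); im=np.hstack([cv2.resize(a,(480,360)),cv2.resize(b[100:280,250:410],(320,360))]); cv2.imwrite("pics/c3.png",im[:,:,::-1])
E
```

```text
[ 599.41105542 -124.21760484  175.38444426] [-1.01231096  0.0595432  -0.57791706] [-3.95295743e-03 -4.96999295e-05  5.86038191e-03]
```

View pics/c3.png

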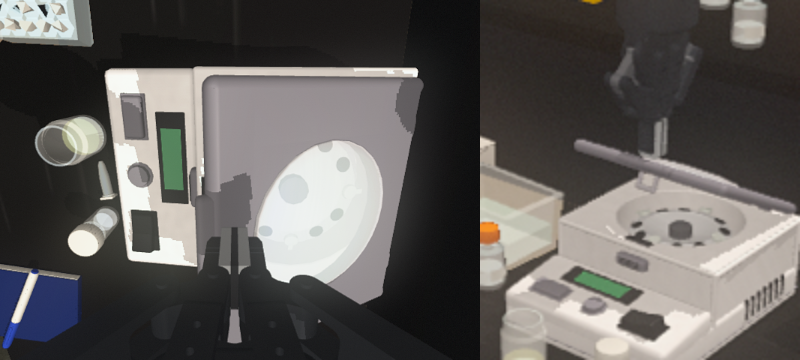

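>>> servo_tool(
  motion=[
    [-1,-0.008,0.01,0,0,0,0],
    [-1,-0.012,0.02,0,0,0,0],
    [-1,-0.015,0.03,0,0,0,0],
    [-1,-0.017,0.038,0,0,0,0],
    [-1,-0.019,0.046,0,0,0,0],
    [-1,-0.02,0.052,0,0,0,0],
    [-1,-0.02,0.052,0,0,0,0],
  ],
)

```text
clock: 4.15
eef_pos: [580.4, -124.0, 123.8]
tcp_rot: [-1.571, 0.0, -0.017]
contact_force: [0.1, 0.5, 0.5]
opening: -0.002
```

>>> servo_tool(
  motion=[
    [-1,-0.001,0.004,0,0,0,0],
    [-1,-0.001,0.008,0,0,0,0],
    [-1,-0.001,0.01,0,0,0,0],
    [-1,-0.001,0.01,0,0,0,0],
  ],
)

```text
clock: 4.65
eef_pos: [579.4, -124.0, 114.2]
tcp_rot: [-1.571, -0.0, -0.017]
contact_force: [-0.9, -0.1, -0.2]
opening: -0.0
```

>>> servo_tool(
  motion=[
    [-1,0,0.002,0,0,0,0],
    [-1,0,0.004,0,0,0,0],
    [-1,0,0.004,0,0,0,0],
  ],
)

```text
clock: 5.03
eef_pos: [579.5, -124.0, 110.0]
tcp_rot: [-1.571, -0.0, -0.017]
contact_force: [-0.4, -0.0, -0.4]
opening: 0.001
```

>>> servo_tool(
  motion=[
    [-1,0,0.002,0,0,0,0],
    [-1,0,0.002,0,0,0,0],
  ],
)

```text
clock: 5.28
eef_pos: [579.6, -124.1, 108.2]
tcp_rot: [-1.571, -0.0, -0.017]
contact_force: [1.6, 0.0, 0.4]
opening: 0.004
```

```bash
python3 - <<'E'
from h import *
s=r.sense(); print(s["eef_pos"],s["contact_force"],s["wrist_torque"])
a=r.grab_frame("wrist"); 
b=r.grab_frame("scene"); im=np.hstack([cv2.resize(a,(480,360)),cv2.resize(b[100:280,250:410],(320,360))]); cv2.imwrite("pics/c4.png",im[:,:,::-1])
E
```

```text
[ 579.62684352 -124.09251876  108.20672067] [1.57290553 0.02772457 0.40723343] [-0.03623921  0.00655017 -0.01042376]
```

View pics/c4.png

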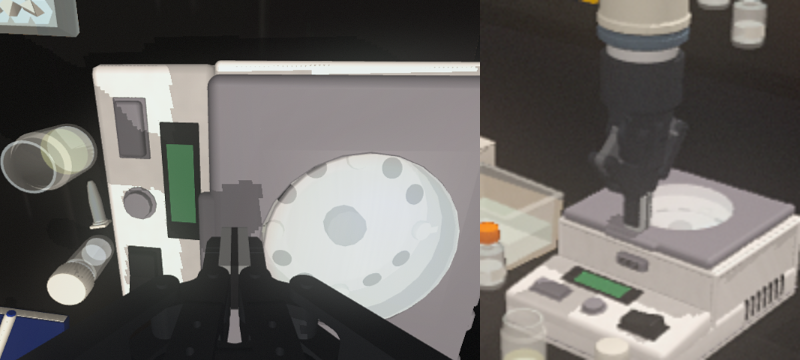

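The lid is nearly shut and the finger rests on its front frame. Pressing on in small steps.

>>> servo_tool(
  motion=[
    [-1,-0.003,0.001,0,0,0,0],
    [-1,-0.003,0.002,0,0,0,0],
    [-1,-0.003,0.002,0,0,0,0],
  ],
)

```text
clock: 5.75
eef_pos: [576.6, -124.1, 106.8]
tcp_rot: [-1.571, -0.001, -0.017]
contact_force: [-0.2, -0.4, 5.7]
opening: -0.002
```

>>> servo_tool(
  motion=[
    [-1,0,0.001,0,0,0,0],
    [-1,0,0.002,0,0,0,0],
    [-1,0,0.002,0,0,0,0],
  ],
)

```text
clock: 6.12
eef_pos: [576.7, -124.1, 106.4]
tcp_rot: [-1.571, -0.001, -0.017]
contact_force: [-6.2, 1.4, 22.6]
opening: -0.002
```

The lid hit its hard stop at 22 N. Now I lift off and hover over the rocker's right end, then check the lid from there.

>>> servo_tool(
  motion=[
    [-1,0,0,0,0,0,0],
    [-1,0,-0.03,0,0,0,0],
    [-1,-0.01,-0.05,-0.01,0,0,0],
    [-1,-0.04,-0.05,-0.04,0,0,0],
    [-1,-0.0675,-0.04,-0.072,0,0,0],
    [-1,-0.0675,0.005,-0.072,0,0,0],
    [-1,-0.0675,0.005,-0.072,0,0,0],
    [-1,-0.0675,0.005,-0.072,0,0,0],
  ],
)

```text
clock: 7.12
eef_pos: [507.9, -195.0, 100.2]
tcp_rot: [-1.571, -0.0, -0.017]
contact_force: [0.8, -0.7, 0.6]
opening: 0.003
```

```bash
python3 - <<'E'
from h import *
s=r.sense(); print(s["eef_pos"],s["contact_force"],s["wrist_torque"])
a=r.grab_frame("wrist"); cv2.imwrite("pics/w5.png",a[:,:,::-1]); np.save("w5.npy",dict(eef_pos=s["eef_pos"],tcp_rot=s["tcp_rot"]),allow_pickle=True)
b=r.grab_frame("scene"); im=np.hstack([cv2.resize(a,(480,360)),cv2.resize(b[120:300,260:420],(320,360))]); cv2.imwrite("pics/c5.png",im[:,:,::-1])
for n,p in dict(rock=(508,-180,61.4),rend=(507.7,-193,65),pulse=(511.5,-72.4,57.4),start=(510.3,-124.4,57.4)).items(): print(n,proj("wrist",p,s),proj("scene",p))
E
```

```text
[ 507.90703711 -194.98152016  100.17394526] [ 0.84026725 -0.72180417  0.57666778] [-0.03430386 -0.02085683 -0.02422084]
rock [313.8074992  252.94841564] [329.58873056 258.98238526]
rend [313.68297913 280.69704723] [335.45313054 259.55560303]
pulse [317.79211034   0.78814727] [284.53022845 242.62879329]
start [316.75577485 133.26309983] [305.87339168 251.1211285 ]
```

View pics/c5.png

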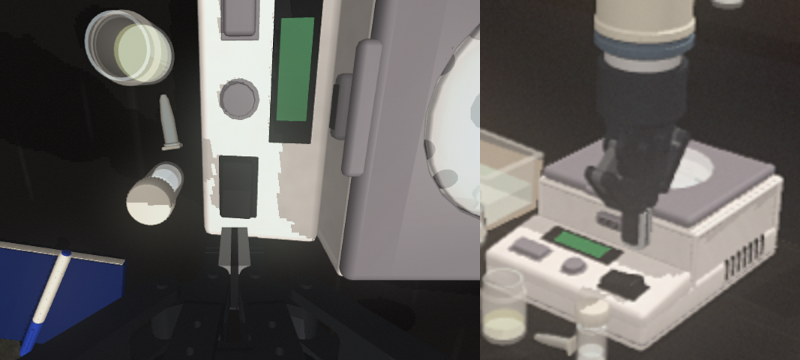

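The lid stays shut. Rocker centre is at full-resolution pixel (318,248) and the start key at (319,132), both within 2 mm of prediction. Pressing the rocker's right end.

>>> servo_tool(
  motion=[
    [-1,0.001,0.015,0,0,0,0],
    [-1,0.001,0.026,0,0,0,0],
    [-1,0.001,0.032,0,0,0,0],
    [-1,0.001,0.035,0,0,0,0],
    [-1,0.001,0.035,0,0,0,0],
  ],
)

```text
clock: 7.85
eef_pos: [508.8, -194.9, 64.2]
tcp_rot: [-1.571, -0.0, -0.017]
contact_force: [-0.3, -0.2, 0.4]
opening: -0.0
```

>>> servo_tool(
  motion=[
    [-1,0,0.001,0,0,0,0],
    [-1,0,0.002,0,0,0,0],
    [-1,0,0.003,0,0,0,0],
    [-1,0,0.003,0,0,0,0],
  ],
)

```text
clock: 8.35
eef_pos: [508.5, -194.7, 61.1]
tcp_rot: [-1.571, 0.0, -0.017]
contact_force: [-0.6, -0.2, -0.5]
opening: -0.001
```

>>> servo_tool(
  motion=[
    [-1,0,0.001,0,0,0,0],
    [-1,0,0.002,0,0,0,0],
    [-1,0,0.002,0,0,0,0],
  ],
)

```text
clock: 8.72
eef_pos: [508.8, -194.7, 60.3]
tcp_rot: [-1.571, -0.0, -0.017]
contact_force: [-4.6, 3.0, 15.5]
opening: 0.002
```

>>> servo_tool(
  motion=[
    [-1,0,0.001,0,0,0,0],
    [-1,0,0.002,0,0,0,0],
    [-1,0,0.002,0,0,0,0],
  ],
)

```text
clock: 9.1
eef_pos: [509.0, -194.8, 59.8]
tcp_rot: [-1.571, -0.001, -0.017]
contact_force: [-10.2, 4.6, 35.1]
opening: -0.002
```

The rocker meets a firm stop at z≈60, which matches its on position. Moving to hover above the pulse key.

>>> servo_tool(
  motion=[
    [-1,0,-0.02,0,0,0,0],
    [-1,0,-0.042,0.01,0,0,0],
    [-1,0.001,-0.042,0.06,0,0,0],
    [-1,0.0015,-0.042,0.11,0,0,0],
    [-1,0.0015,-0.035,0.122,0,0,0],
    [-1,0.0015,-0.032,0.122,0,0,0],
    [-1,0.0015,-0.032,0.122,0,0,0],
  ],
)

```text
clock: 9.98
eef_pos: [512.1, -73.7, 88.9]
tcp_rot: [-1.571, 0.001, -0.018]
contact_force: [1.0, -0.5, -0.3]
opening: 0.002
```

```bash
python3 - <<'E'
from h import *
s=r.sense(); print(s["eef_pos"],s["contact_force"])
a=r.grab_frame("wrist"); b=r.grab_frame("scene"); t=r.grab_frame("top")
im=np.hstack([cv2.resize(a,(400,300)),cv2.resize(b[200:290,270:390],(400,300),interpolation=2)])
cv2.imwrite("pics/c6.png",im[:,:,::-1]);cv2.imwrite("pics/top6.png",t[:,:,::-1])
print(proj("wrist",(511.5,-72.4,57.4),s),proj("wrist",s["eef_pos"],s))
E
```

```text
[512.11994056 -73.71019193  88.87002339] [ 0.98682439 -0.48812133 -0.26803   ]
[312.92438179 285.21481329] [314.59843288 321.27228155]
```

View pics/c6.png

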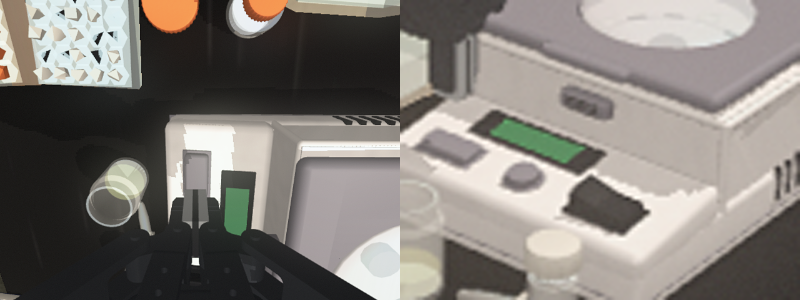

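The wrist view shows the key centred under the fingertip (column 316), the lid shut in the scene view, and the rocker's right end down. Pressing the pulse key.

>>> servo_tool(
  motion=[
    [-1,0,0.015,0,0,0,0],
    [-1,0,0.025,0,0,0,0],
    [-1,0,0.031,0,0,0,0],
    [-1,0,0.033,0,0,0,0],
    [-1,0,0.034,0,0,0,0],
    [-1,0,0.034,0,0,0,0],
  ],
)

```text
clock: 10.88
eef_pos: [512.1, -72.9, 55.4]
tcp_rot: [-1.571, 0.0, -0.017]
contact_force: [-2.3, -0.6, 3.0]
opening: -0.0
```

>>> servo_tool(
  motion=[
    [-1,0,0.001,0,0,0,0],
    [-1,0,0.002,0,0,0,0],
    [-1,0,0.002,0,0,0,0],
  ],
)

```text
clock: 11.25
eef_pos: [512.4, -72.9, 53.8]
tcp_rot: [-1.571, -0.0, -0.017]
contact_force: [-3.9, 0.2, 10.5]
opening: 0.0
```

>>> servo_tool(
  motion=[
    [-1,0,0.001,0,0,0,0],
    [-1,0,0.001,0,0,0,0],
    [-1,0,0.001,0,0,0,0],
    [-1,0,0.001,0,0,0,0],
  ],
)

```text
clock: 11.75
eef_pos: [512.5, -72.9, 53.5]
tcp_rot: [-1.571, -0.001, -0.017]
contact_force: [-6.4, -0.8, 20.5]
opening: -0.003
```

```bash
python3 - <<'E'
from h import *
A=[r.grab_frame("scene") for _ in range(2)]; T=[r.grab_frame("top") for _ in range(2)]
s=r.sense(); print(s["clock"],s["eef_pos"],s["contact_force"])
c=lambda im,y,x,h,w:cv2.resize(im[y:y+h,x:x+w],(400,300),interpolation=2)
im=np.vstack([np.hstack([c(A[0],200,270,90,120),c(A[0],140,280,105,140)]),np.hstack([c(T[0],120,260,105,140),c(T[1],175,270,90,120)])])
cv2.imwrite("pics/c7.png",im[:,:,::-1])
d=lambda a,b:cv2.absdiff(a,b).max(2)
for nm,I in(("scene",A),("top",T)):
    m=d(*I)>25; v,u=np.nonzero(m); print(nm,m.sum(),(u.mean(),v.mean()) if len(u) else "")
E
```

```text
11.95 [512.50327178 -72.92826836  53.55420202] [-7.02912156 -0.11618526 20.02391996]
scene 2 (np.float64(287.5), np.float64(394.0))
top 0
```

View pics/c7.png

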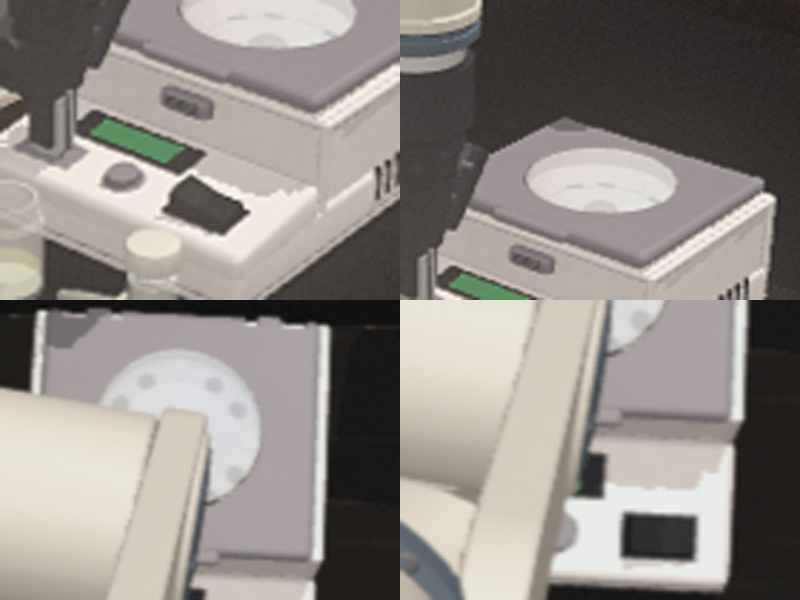

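Key held at 20 N against its stop, lid shut. The rotor shows no difference between frames, so I check more carefully and compare the rocker with its picture before the press.

```bash
python3 - <<'E'
from h import *
T=[r.grab_frame("top")[125:185,285:355].astype(int) for _ in range(4)]
S=[r.grab_frame("scene")[180:215,320:385].astype(int) for _ in range(4)]
for Q in(T,S): print([(abs(Q[i]-Q[0]).max(),round(abs(Q[i]-Q[0]).mean(),2)) for i in(1,2,3)])
c=lambda im,y,x,h,w:cv2.resize(im[y:y+h,x:x+w],(400,300),interpolation=2)
o=cv2.imread("pics/scene0.png"); n=r.grab_frame("scene")[:,:,::-1].copy(); t0=cv2.imread("pics/top0.png"); n2=r.grab_frame("top")[:,:,::-1].copy()
cv2.imwrite("pics/c8.png",np.vstack([np.hstack([c(o,240,310,39,52),c(n,240,310,39,52)]),np.hstack([c(t0,230,325,30,40),c(n2,230,325,30,40)])]))
print(r.sense()["contact_force"])
E
```

```text
[(np.int64(4), np.float64(0.25)), (np.int64(4), np.float64(0.25)), (np.int64(3), np.float64(0.25))]
[(np.int64(8), np.float64(1.0)), (np.int64(8), np.float64(0.99)), (np.int64(8), np.float64(1.02))]
[-7.17043582 -0.68749614 20.26078804]
```

View pics/c8.png

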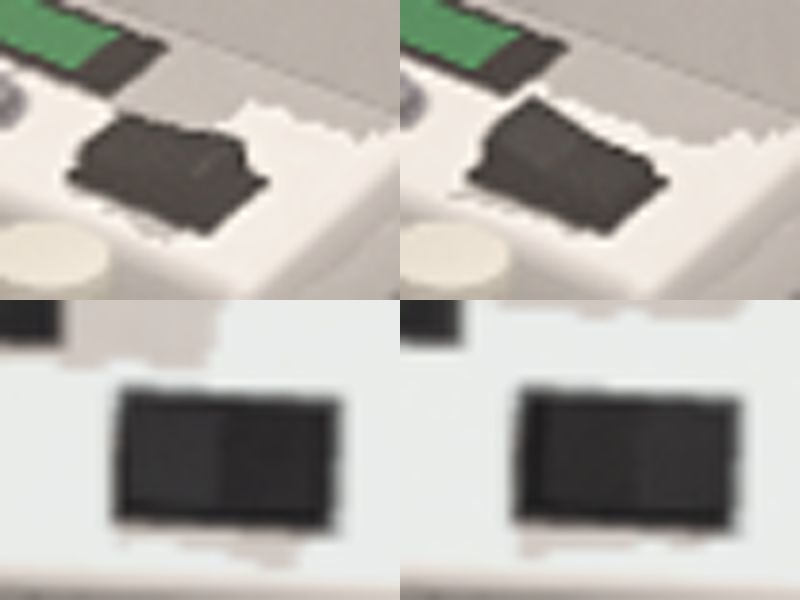

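```bash
python3 - <<'E'
from h import *
y=-.02;X=np.array([np.cos(y),np.sin(y),0]);Y=np.array([-np.sin(y),np.cos(y),0]);H=np.array([718,-127,100.])
for a in(0,.07,.14,.3):
    F=H+(-143*np.cos(a)+9*np.sin(a))*X+[0,0,143*np.sin(a)+9*np.cos(a)]
    print(a,proj("scene",F-82.5*Y),proj("scene",F-40*Y))
n=r.grab_frame("scene"); g=cv2.cvtColor(n,cv2.COLOR_RGB2GRAY)
for u in(350,356,362): print(u,list(g[205:245,u]))
E
```

```text
0 [362.74014081 226.8128432 ] [343.75132014 220.21172748]
0.07 [363.32893788 221.75725156] [344.26078245 215.23096203]
0.14 [364.13051969 216.57939872] [344.98730135 210.13389062]
0.3 [366.74221376 204.45836742] [347.44612122 198.21661026]
350 [np.uint8(216), np.uint8(223), np.uint8(223), np.uint8(223), np.uint8(223), np.uint8(206), np.uint8(204), np.uint8(205), np.uint8(202), np.uint8(166), np.uint8(152), np.uint8(153), np.uint8(151), np.uint8(153), np.uint8(154), np.uint8(153), np.uint8(155), np.uint8(154), np.uint8(153), np.uint8(146), np.uint8(137), np.uint8(121), np.uint8(113), np.uint8(107), np.uint8(142), np.uint8(192), np.uint8(199), np.uint8(177), np.uint8(158), np.uint8(181), np.uint8(178), np.uint8(179), np.uint8(178), np.uint8(178), np.uint8(178), np.uint8(177), np.uint8(178), np.uint8(177), np.uint8(176), np.uint8(178)]
356 [np.uint8(220), np.uint8(225), np.uint8(223), np.uint8(223), np.uint8(223), np.uint8(224), np.uint8(224), np.uint8(221), np.uint8(219), np.uint8(174), np.uint8(152), np.uint8(152), np.uint8(152), np.uint8(153), np.uint8(152), np.uint8(153), np.uint8(1
[... 254 characters left out ...]
177), np.uint8(177), np.uint8(176), np.uint8(177), np.uint8(176), np.uint8(176), np.uint8(178)]
362 [np.uint8(225), np.uint8(219), np.uint8(218), np.uint8(224), np.uint8(223), np.uint8(223), np.uint8(224), np.uint8(225), np.uint8(212), np.uint8(147), np.uint8(152), np.uint8(152), np.uint8(153), np.uint8(152), np.uint8(154), np.uint8(153), np.uint8(153), np.uint8(152), np.uint8(154), np.uint8(151), np.uint8(152), np.uint8(153), np.uint8(153), np.uint8(148), np.uint8(142), np.uint8(125), np.uint8(115), np.uint8(107), np.uint8(119), np.uint8(194), np.uint8(203), np.uint8(184), np.uint8(163), np.uint8(178), np.uint8(176), np.uint8(175), np.uint8(177), np.uint8(178), np.uint8(178), np.uint8(176)]
```

```bash
python3 -c "
from rig import r
print(r.sense()['contact_force'],r.sense()['clock']); print(r.sign_off())"
```

```text
[-6.71849422 -0.67596315 20.9526908 ] 12.5
the job is handed in; nothing more can be done
None
```

I shut the lid, switched the power on at the rocker, and handed in at 12.5 s with the closed fingers still holding the pulse key down. One check failed: I could not see the rotor spinning.

- **Lid:** I pressed it to its hard stop at about 23 N. After I let go it stayed down. Its front edge in the scene camera matches an angle of about 0, so the catch holds.
- **Rocker:** It met a firm stop at z≈60 mm. Pictures from before and after show it has flipped, with the right end down.
- **Pulse key:** It is held down with about 20 N, with the fingertip at z≈53.5 mm, which is where I expected fully down to be. The start key was never touched, and no contact with the things standing around the machine was seen.
- **Rotor (check failed):** Camera frames 0.05 s apart showed no change in the rotor through the window. It may be that the pictures do not show the rotation, but I have no visual proof that it spins.
- **Lid ran ahead of the finger:** While I closed it, the lid moved down ahead of the finger, and it had already dropped a little by the first hover. The force readings stayed near zero until the lid was almost shut.

I viewed 11 pictures, one more than the budget.

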